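# Bolt down the tea tin and draw off its deep lid

### The arm

A 7-joint arm with a two-finger parallel gripper is mounted at the origin on the work surface. World frame = base frame: x ahead of the robot, y to its left, z up, the work surface at z = 0. Lengths are in m, angles in rad, forces in N, time in s.
With the tool pointing down it reaches from about 0.4 to 0.85 m from the base axis. Payload 4.5 kg.
Tool frame: the origin (TCP) lies midway between the tips of the shut fingers; the grasp point (between the pads) lies behind it (r.grip_point_offset is the z of the grasp point in the tool frame, in m); z points along the fingers, y is the line along which they close (so a half turn about z gives the same grasp; the last joint's range is limited). The gripper opens to 88 mm and grips with 3 to 60 N. Pads are 18 mm wide; open, the fingers measure 123 mm over their backs; the gripper's body (75 mm by 187 mm) begins 45 mm behind the grasp point.
Start: joints at [-1.14, 0.689, -0.195, 1.565, 0.157, 0.902, -0.215], TCP at [0.242, 0.576, 0.239] pointing down, gripper open.
Joint ranges: [-3.01, 3.01], [-0.46, 2.08], [-1.47, 1.51], [0.13, 2.56], [-1, 4.14], [0.04, 2.09], [-2.66, 2.66]. Speed limits (rad/s): [2.57, 2.57, 3.14, 3.14, 3.14, 3.14, 3.14].

### API

Orientations are given as a unit quaternion [x, y, z, w].
In Python, from plant import r, optics, workorder gives the robot as it stands.
- The arm moves only by the shell command python3 -m creep 'ROWS' [FORCE]. ROWS is JSON, a list of rows, each an object of numbers: "grip": the gripper command: -1 is shut, 1 is fully open, values between are in proportion; "tx", "ty", "tz": the shift along the tool's x, y, z in cm; "spin": the turn about the tool's z in degrees. In form: [{"grip": .., "tx": .., "ty": .., "tz": .., "spin": ..}, ...]. A call has 1 to 8 rows; each row shifts and turns the commanded pose from where the row before left it, along the tool's axes as they then stand; what a row does not reach is not made up. A row lasts 1/12 s, in which the tool goes at most 41.7 mm and 7.16 degrees, less where a joint would pass 70% of its speed; a pose out of reach is approached as far as the arm can. A call with a gripper value outside its range is refused whole. The fingers move at their own pace and stop on an object; FORCE is the grip in N (left out, the last holds). Time passes only in rows, so rows that do not move let the fingers close. It gives the time, the measured TCP pose, the force, the opening and the grip force at its end, in the units of the state.
- r.get_state(): the state, without advancing time (a new reading comes with each control period).
- optics.snapshot(name): name is "side" or "top" or "wrist"; returns (picture, depth): 420x560x3 uint8, red, green, blue; 420x560 float32, m along the optical axis (not along the pixel's ray), 0 where there is no reading.
- optics.get_calibration(name): a dict with "fx", "fy", "cx", "cy" (pixels), "D" ([k1, k2, p1, p2, k3] as OpenCV has them; the pictures are not rectified), "extrinsics" (4x4, takes a point from world to camera coordinates). Camera axes: x right, y down, z forward; pixel columns grow to the right and rows downward; lengths in m; the calibration is good to about 2 mm. A picture is of the moment at which its call begins: read the wrist's pose just before it. get_calibration takes no time and is no camera call; for the wrist camera it gives the pose at the moment of the call.
- workorder.finish_job(): hands the job in; it is judged then, once.
The state is a dict: "clock": time; "q": joint angles; "qd": joint speeds; "joint_torque": joint torques, N m; "tool_pos": TCP position; "eef_rot": TCP orientation; "contact_force": force on the tool from outside, world axes, zero at the start; "moment": the same for the moment, N m; "opening": opening from 0.0 (shut) to 1.0 (fully open); "finger_force": force on a finger pad.
Only numpy, scipy, OpenCV 4.12 (cv2) and the standard library are available. Lean on these libraries where they do the work, as an engineer would, in place of code of your own. Each camera call takes 0.05 s, during which the arm holds its last target. There are 200 camera calls.

### The job

Open the green tea tin on the coffee bar: first push the red-knobbed forked bolt of its holder fully home over the tin's foot so that the base is held down, then draw the tight, deep lid straight up until it is clear. Set the lid down gently (do not drop it), right way up, in the middle of the wooden board; leave the bolt home and the tin's base standing in its holder.

Things in the scene. Friction and masses are not known exactly. Their poses are not given: they have to be found in the camera images.
- lid_mid (a point): Centre (half-way up) of the green tin's lid: 56 x 56 mm outside, 62 mm high, 3 mm walls, open below, 0.09 kg, loose. z up; x, y square to its sides. At the start this point is 89 mm above the counter. It fits 59 mm deep over the base; springs drag on it (about 10 N) for the first 45 mm up. Grip it across its y, the two sides beside the one facing the knob. A similar blue tin is not meant.
- base_mid (a point): Centre (half-way up) of the tin's steel base, loose, 0.28 kg: body 47 x 47 mm, 105 mm high including a foot 90 x 90 x 5 mm. It stands on the holder's plate, 12 mm above the counter. z up; x, y as the lid's, x pointing away from the knob. The bolt is a flat fork whose tines pass over the foot on both sides of the body and hold it down (2 mm play); unbolted, the base comes up with the lid.
- bolt_knob (a point): Centre of the red upright knob of the holder's forked bolt: 18 mm across, from 30 to 72 mm above the counter. The bolt slides level, straight from the knob towards the tin's axis, with 2 N of friction, and stays where left. Horizontally, knob to tin axis is 159 to 165 mm at the start, 111 mm fully home at its end stop. z up, x points to the tin.
- board_top (a point): Centre of the top face of the square light-wood serving board, 170 x 170 mm, 18 mm thick, fixed on the counter; this point is 18 mm above the counter. z up.
Not all that is in view belongs to the job. What is meant by the part that bears lid_mid is not pink or yellow, and is the larger of those in its own colour.

How it is judged:
By the outcome, as a careful person would: the job done as asked, in the order asked, and still so for the second after the job is handed in, with the robot touching nothing.
It also fails if it takes over 54 s, if anything falls off the work surface, if the arm or the gripper's body presses on something with over 40 N, if the wrist force passes 120 N, or if a joint passes its speed limit or range.

## Working session

There is one attempt and no reset: what is moved stays moved. The work goes in short steps, Python scripts to look and compute and a shell command to move; the robot and the scene stay as the last step left them, time stands still between calls to the robot, and variables do not carry over. Pictures are saved under pics/ and viewed, at most 10 in all, crops included, and the job is handed in when it is done.

```bash
mkdir -p pics; ls; python3 - <<'E'
from plant import r,optics
import cv2,numpy as np
s=r.get_state();print(s,r.grip_point_offset)
a=[]
for n in("side","top"):
    p,d=optics.snapshot(n);np.savez(f"pics/{n}0.npz",p=p,d=d)
    cv2.imwrite(f"pics/{n}0.png",p[:,:,::-1]);c=optics.get_calibration(n);print(n,c)
E
```

```text
pics
{'clock': 0.0, 'q': array([-1.14022627,  0.68998177, -0.19450374,  1.5663713 ,  0.15729158,
        0.9024964 , -0.21510659]), 'qd': array([-0.0006322 , -0.00013623,  0.0001529 , -0.00202967,  0.00192948,
       -0.00034337,  0.00059628]), 'joint_torque': array([-4.51259757e-04, -5.27567196e+01, -1.26671489e+00, -1.53419888e+01,
       -5.26260585e-02,  6.79250050e-03,  1.78206219e-04]), 'tool_pos': array([0.24132515, 0.57582695, 0.23790389]), 'eef_rot': array([ 1.97052853e-01,  9.80392423e-01, -9.25955777e-04, -1.16399679e-04]), 'contact_force': array([ 0.02434391,  1.0720327 , -0.74739771]), 'moment': array([-0.00322224, -0.01646876,  0.06363311]), 'finger_force': 0.0, 'opening': 1.0000192459838233} -0.0187
side {'fx': 405.4125753689771, 'fy': 405.4125753689771, 'cx': 281.88970531343773, 'cy': 208.61827168621974, 'D': array([0.03840857, 0.        , 0.        , 0.        , 0.        ]), 'extrinsics': array([[ 0.88136313, -0.47243511,  0.00202347, -0.52173554],
       [-0.35976927, -0.67394029, -0.64526782,  0.26557844],
       [ 0.30621088,  0.56798728, -0.76395376,  0.80920065],
       [ 0.        ,  0.        ,  0.        ,  1.        ]])}
top {'fx': 421.5619132289314, 'fy': 421.5619132289314, 'cx': 275.6156487864384, 'cy': 209.86288713462923, 'D': array([-0.11231948,  0.        ,  0.        ,  0.        ,  0.        ]), 'extrinsics': array([[ 0.00192037, -0.99946611, -0.03261596,  0.04254449],
       [-0.99304303,  0.0019341 , -0.11773615,  0.62194413],
       [ 0.11773638,  0.03261515, -0.99250914,  0.86718332],
       [ 0.        ,  0.        ,  0.        ,  1.        ]])}
```

View pics/top0.png

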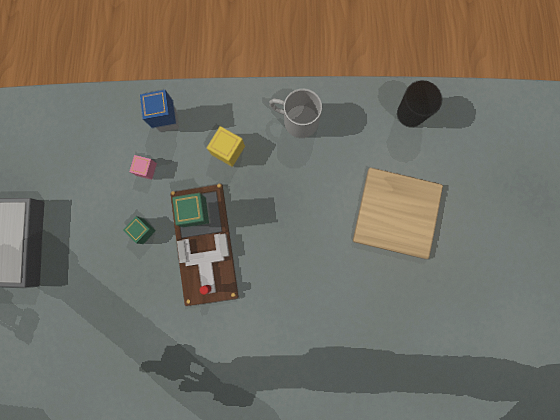

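View pics/side0.png

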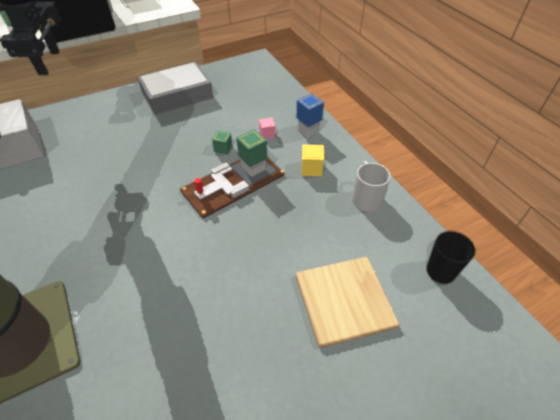

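The top view shows a large green lid at (188,209) in the wooden holder and a small green block at (138,230). The knob is at (206,290) and the board at (398,213). The lid meant is the larger green one: it stands in the holder, in line with the red knob. I'll confirm it in a crop and measure.

```bash
cat > h.py <<'E'
import numpy as np,cv2
from plant import r,optics
def cal(n):
    c=optics.get_calibration(n);K=np.array([[c['fx'],0,c['cx']],[0,c['fy'],c['cy']],[0,0,1]]);return K,np.array(c['D']),np.array(c['extrinsics'])
def rays(px,C):
    K,D,E=C;u=cv2.undistortPoints(np.float64(px).reshape(-1,1,2),K,D).reshape(-1,2)
    R=E[:3,:3];return -R.T@E[:3,3],np.c_[u,np.ones(len(u))]@R
def plane(px,z,C):
    o,d=rays(px,C);return o+d*((z-o[2])/d[:,2])[:,None]
def cloud(d,C):
    h,w=d.shape;v,u=np.mgrid[:h,:w];o,dr=rays(np.c_[u.ravel(),v.ravel()],C)
    return (o+dr*d.reshape(-1,1)).reshape(h,w,3)
def mask(p,hl,hh,s=90,v=40):
    m=cv2.cvtColor(p,cv2.COLOR_RGB2HSV);return cv2.inRange(m,(hl,s,v),(hh,255,255))>0
def rect(P):
    c=cv2.minAreaRect(np.float32(P[:,:2]*1000));return np.round(c[0],1),np.round(c[1],1),round(c[2],1)
E
python3 - <<'E'
from h import *
z=np.load('pics/top0.npz');p,d=z['p'],z['d'];C=cal('top');X=cloud(d,C)
ok=d>0
g=mask(p,55,90,60);Z=X[...,2]
n,l,st,ce=cv2.connectedComponentsWithStats(g.astype('uint8'))
for i in range(1,n):
    if st[i,4]>80:
        m=(l==i)&ok;zt=np.percentile(Z[m],90);t=m&(Z>zt-.01);print('green',ce[i],st[i,4],zt,rect(X[t]))
m=ok.copy();m[:150]=0;m[250:]=0;m[:,:165]=0;m[:,215:]=0
print('lidall',rect(X[m&(Z>.110)]),np.median(Z[m&(Z>.110)]))
k=(mask(p,0,6,150)|mask(p,174,180,150));k[:270]=0;print('knob px',np.argwhere(k).mean(0),k.sum(),'depthz',np.percentile(Z[k],[10,50,90]),X[k].mean(0))
v,u=np.nonzero(k&(Z>.06));print('knob ray@.072',plane(np.c_[u,v],.072,C).mean(0))
b=mask(p,10,25,40,130);b[:160]=0;b[265:]=0;b[:,:340]=0
n,l,st,ce=cv2.connectedComponentsWithStats(b.astype('uint8'));i=1+st[1:,4].argmax();v,u=np.nonzero(l==i)
print('board',rect(plane(np.c_[u,v],.018,C)),np.median(Z[l==i]))
# side
p,d=optics.snapshot('side');S=cal('side');XS=cloud(d,S)
g=mask(p,55,90,60);n,l,st,ce=cv2.connectedComponentsWithStats(g.astype('uint8'))
for i in range(1,n):
    if st[i,4]>80:
        m=(l==i)&(d>0);zt=np.percentile(XS[m][:,2],90);t=m&(XS[...,2]>zt-.006);print('sgreen',ce[i],st[i,4],zt,rect(XS[t]))
k=(mask(p,0,6,150)|mask(p,174,180,150))&(d>0);print('sknob',np.argwhere(k).mean(0),np.median(XS[k],0),XS[k][:,2].max())
t=np.load('pics/top0.npz')['p'][150:320,110:260];cv2.imwrite('pics/crop.png',cv2.resize(t[:,:,::-1],None,fx=3.5,fy=3.5,interpolation=cv2.INTER_CUBIC))
E
```

```text
green [193.45057471 211.66666667] 435 0.12172464416038882 (array([615.5, 213.7]), array([56., 55.]), 9.0)
green [187.07022472 208.54775281] 356 0.12360445941239952 (array([615.1, 214.2]), array([37.2, 37.8]), 8.8)
green [139.18306636 230.21967963] 437 0.049310669479345925 (array([578.9, 343.9]), array([43.5, 43.7]), 45.9)
lidall (array([615.7, 214.2]), array([56.7, 55.8]), 9.6) 0.12126284457081621
knob px [289.27160494 204.60493827] 81 depthz [0.04972339 0.07132406 0.07392208] [0.45428051 0.18753344 0.06590586]
knob ray@.072 [0.45396433 0.18692967 0.072     ]
board (array([ 618.5, -225.6]), array([170.6, 169. ]), 76.4) 0.018338327018562306
sgreen [222.36909871 145.15879828] 233 0.045812623142293424 (array([580.5, 327.3]), array([33.4, 53.8]), 88.1)
sgreen [251.         138.24409449] 127 0.12394301934369711 (array([617.2, 211. ]), array([35.3, 38. ]), 6.5)
sgreen [252.10095238 152.0552381 ] 525 0.11922646078534438 (array([606.6, 195.1]), array([39.2, 74.4]), 55.4)
sknob [184.83146067 198.2247191 ] [0.45385805 0.18059464 0.06073427] 0.07525370961766309
```

View pics/crop.png

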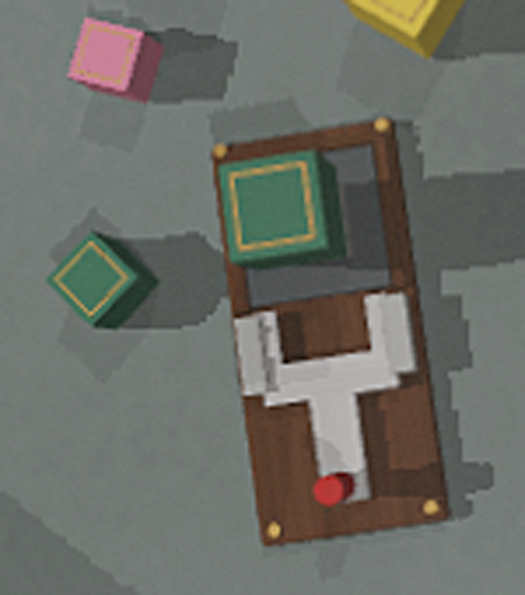

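The crop confirms it. The large green lid is in the holder, in line with the fork and red knob; the other green thing is smaller and lies outside. Lid centre is (0.6155, 0.214) at yaw 9.6°, knob is (0.454, 0.1865), and board is (0.6185, -0.2256). Next I turn the tool and go above the knob.

```bash
python3 -m creep '[{"grip":1,"spin":-6.5},{"grip":1,"spin":-6.5},{"grip":1,"spin":-6.5},{"grip":1,"spin":-6.5},{"grip":1,"spin":-6.3},{"grip":1,"tx":-1.2,"ty":-3.5},{"grip":1,"tx":-1.2,"ty":-3.5},{"grip":1,"tx":-1.2,"ty":-3.5}]' 10
python3 -m creep '[{"grip":1,"tx":-1.2,"ty":-3.5},{"grip":1,"tx":-1.2,"ty":-3.5},{"grip":1,"tx":-1.2,"ty":-3.5},{"grip":1,"tx":-1.2,"ty":-3.5},{"grip":1,"tx":-1.2,"ty":-3.5},{"grip":1,"tx":-1.2,"ty":-3.5},{"grip":1,"tx":-1.2,"ty":-3.5},{"grip":1,"tx":-1.2,"ty":-3.5}]'
cat > where.py <<'E'
import sys
from h import *
from scipy.spatial.transform import Rotation as R
s=r.get_state();M=R.from_quat(s['eef_rot']).as_matrix()
t=np.array(eval(sys.argv[1]));print('t',s['clock'],'pos',s['tool_pos'].round(4),'tilt',M[:,2].round(3),'xyaw',np.degrees(np.arctan2(M[1,0],M[0,0])).round(2),'F',s['contact_force'].round(1),'open',round(s['opening'],3),'ff',round(s['finger_force'],1))
print('move cm tool',(M.T@(t-s['tool_pos'])*100).round(2))
E
python3 where.py '[.454,.1867,.11]'
```

```text
t 0.15 pos [0.2414 0.576  0.2381] tilt [-0.    -0.001 -1.   ] xyaw 157.27 F [0.6 0.7 0.4] open 1.001 ff 0.0
move cm tool [-34.65 -27.68  12.85]$[0]: bad value
$[0]: bad value
```

Both moves were refused with "bad value"; I'll try one row with all the keys filled in.

```bash
python3 -m creep '[{"grip":1,"tx":0,"ty":0,"tz":0,"spin":-6.5}]' 10; python3 -m creep '[{"grip":1.0,"tx":0.0,"ty":0.0,"tz":0.0,"spin":-6.5}]' 10
```

```text
clock: 0.23
tool_pos: [0.2413, 0.5762, 0.2383]
eef_rot: [0.141, 0.99, -0.0, 0.0]
contact_force: [0.2, 0.7, -0.5]
opening: 1.002
finger_force: 0.0
clock: 0.32
tool_pos: [0.2414, 0.5762, 0.2384]
eef_rot: [0.082, 0.997, -0.0, 0.0]
contact_force: [0.0, -0.3, 1.4]
opening: 1.002
finger_force: 0.0
```

All keys are needed. Two spins are done and three remain.

```bash
python3 -m creep '[{"grip":1,"tx":0,"ty":0,"tz":0,"spin":-6.5},{"grip":1,"tx":0,"ty":0,"tz":0,"spin":-6.5},{"grip":1,"tx":0,"ty":0,"tz":0,"spin":-6.3},{"grip":1,"tx":-1.2,"ty":-3.5,"tz":0,"spin":0},{"grip":1,"tx":-1.2,"ty":-3.5,"tz":0,"spin":0},{"grip":1,"tx":-1.2,"ty":-3.5,"tz":0,"spin":0},{"grip":1,"tx":-1.2,"ty":-3.5,"tz":0,"spin":0},{"grip":1,"tx":-1.2,"ty":-3.5,"tz":0,"spin":0}]' 10
python3 -m creep '[{"grip":1,"tx":-1.2,"ty":-3.5,"tz":0,"spin":0},{"grip":1,"tx":-1.2,"ty":-3.5,"tz":0,"spin":0},{"grip":1,"tx":-1.2,"ty":-3.5,"tz":0,"spin":0},{"grip":1,"tx":-1.2,"ty":-3.5,"tz":0,"spin":0},{"grip":1,"tx":-1.2,"ty":-3.5,"tz":0,"spin":0},{"grip":1,"tx":-1.2,"ty":-3.5,"tz":0,"spin":0},{"grip":1,"tx":-1.2,"ty":-3.5,"tz":0,"spin":0},{"grip":1,"tx":0,"ty":0,"tz":0,"spin":0}]'
python3 where.py '[.454,.1867,.11]'
python3 - <<'E'
from h import *
C=cal('wrist');p,d=optics.snapshot('wrist');cv2.imwrite('pics/w1.png',p[:,:,::-1])
X=cloud(d,C);ok=d>0;Z=X[...,2]
g=ok&(Z>.112)&(Z<.13)
print('lid',g.sum(),rect(X[g]) if g.sum()>50 else 0)
k=mask(p,0,6,150)|mask(p,174,180,150);n,l,st,ce=cv2.connectedComponentsWithStats(k.astype('uint8'))
for i in range(1,n):
    if st[i,4]>60:
        m=(l==i)&ok&(Z>.066)
        if m.sum()>10: print('red',ce[i],st[i,4],cv2.minEnclosingCircle(np.float32(X[m][:,:2]*1000)),np.median(X[m],0))
E
```

```text
clock: 0.98
tool_pos: [0.3303, 0.412, 0.2385]
eef_rot: [-0.083, 0.997, -0.0, -0.0]
contact_force: [0.2, -0.8, 0.5]
opening: 0.999
finger_force: 0.0
clock: 1.65
tool_pos: [0.4568, 0.1772, 0.238]
eef_rot: [-0.077, 0.997, -0.003, 0.0]
contact_force: [-0.1, -0.3, -0.4]
opening: 0.997
finger_force: 0.0
t 1.65 pos [0.4568 0.1772 0.238 ] tilt [ 0.001 -0.006 -1.   ] xyaw -171.18 F [-0.1 -0.3 -0.4] open 0.997 ff 0.0
move cm tool [ 0.13  1.06 12.79]
lid 2020 (array([623.8, 216.7]), array([41.4, 55.4]), 8.2)
red [297.99312715 192.28522337] 291 ((453.4753112792969, 190.06869506835938), 8.095911979675293) [0.45267359 0.19034633 0.07190355]
```

View pics/w1.png

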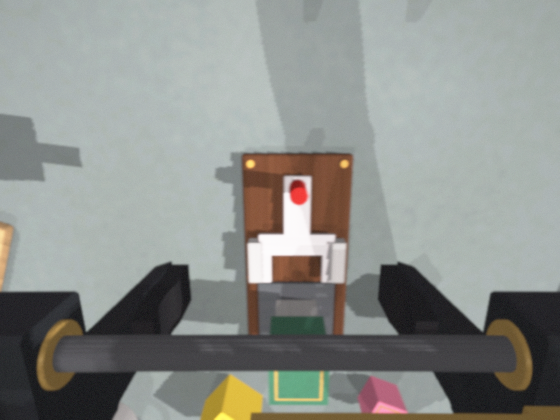

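The wrist view shows the knob at (298,192), the fork ahead of it, and the green lid at (298,385) by the lower edge. I descend onto the knob.

```bash
python3 where.py '[.4535,.1885,.04]'; python3 -m creep '[{"grip":1,"tx":0.1,"ty":1.2,"tz":2,"spin":-0.5},{"grip":1,"tx":0,"ty":0,"tz":4,"spin":0},{"grip":1,"tx":0,"ty":0,"tz":4,"spin":0},{"grip":1,"tx":0,"ty":0,"tz":4,"spin":0},{"grip":1,"tx":0,"ty":0,"tz":3,"spin":0},{"grip":1,"tx":0,"ty":0,"tz":1.8,"spin":0},{"grip":1,"tx":0,"ty":0,"tz":1,"spin":0},{"grip":1,"tx":0,"ty":0,"tz":0,"spin":0}]'
python3 where.py '[.4535,.1885,.04]'
```

```text
t 1.7 pos [0.4552 0.1814 0.2382] tilt [-0.    -0.003 -1.   ] xyaw -170.96 F [-0.1  0.6  0.5] open 1.001 ff 0.0
move cm tool [ 0.04  0.78 19.82]
clock: 2.37
tool_pos: [0.4484, 0.1991, 0.0385]
eef_rot: [-0.089, 0.996, -0.0, -0.002]
contact_force: [-0.6, -0.2, -0.0]
opening: 0.999
finger_force: 0.0
t 2.3667 pos [0.4484 0.1991 0.0385] tilt [-0.004 -0.001 -1.   ] xyaw -169.77 F [-0.6 -0.2 -0. ] open 0.999 ff 0.0
move cm tool [-0.31 -1.14 -0.15]
```

```bash
python3 -m creep '[{"grip":1,"tx":0,"ty":0,"tz":0,"spin":0},{"grip":1,"tx":0,"ty":0,"tz":0,"spin":0}]'
python3 where.py '[.4535,.1885,.04]'
```

```text
clock: 2.53
tool_pos: [0.4504, 0.1989, 0.0414]
eef_rot: [-0.088, 0.996, 0.001, 0.0]
contact_force: [-0.0, 0.4, -0.9]
opening: 1.001
finger_force: 0.0
t 2.5333 pos [0.4504 0.1989 0.0414] tilt [ 0.001  0.001 -1.   ] xyaw -169.88 F [-0.   0.4 -0.9] open 1.001 ff 0.0
move cm tool [-0.12 -1.08  0.14]
```

```bash
python3 -m creep '[{"grip":1,"tx":-0.1,"ty":-1.05,"tz":0.1,"spin":0.4},{"grip":1,"tx":0,"ty":0,"tz":0,"spin":0},{"grip":1,"tx":0,"ty":0,"tz":0,"spin":0}]' 10; python3 where.py '[.4535,.1885,.04]'
python3 -m creep '[{"grip":-1,"tx":0,"ty":0,"tz":0,"spin":0},{"grip":-1,"tx":0,"ty":0,"tz":0,"spin":0},{"grip":-1,"tx":0,"ty":0,"tz":0,"spin":0},{"grip":-1,"tx":0,"ty":0,"tz":0,"spin":0},{"grip":-1,"tx":0,"ty":0,"tz":0,"spin":0},{"grip":-1,"tx":0,"ty":0,"tz":0,"spin":0},{"grip":-1,"tx":0,"ty":0,"tz":0,"spin":0},{"grip":-1,"tx":0,"ty":0,"tz":0,"spin":0}]' 10; python3 where.py '[.4535,.1885,.04]'
```

```text
clock: 2.78
tool_pos: [0.4538, 0.1866, 0.0404]
eef_rot: [-0.083, 0.997, -0.0, 0.001]
contact_force: [0.1, 1.0, -0.8]
opening: 0.999
finger_force: 0.0
t 2.7833 pos [0.4538 0.1866 0.0404] tilt [ 0.001 -0.    -1.   ] xyaw -170.46 F [ 0.1  1.  -0.8] open 0.999 ff 0.0
move cm tool [0.   0.19 0.04]
clock: 3.45
tool_pos: [0.4531, 0.1878, 0.0397]
eef_rot: [-0.084, 0.996, 0.0, -0.0]
contact_force: [0.2, -0.1, -0.3]
opening: 0.416
finger_force: 0.0
t 3.45 pos [0.4531 0.1878 0.0397] tilt [-0.  0. -1.] xyaw -170.33 F [ 0.2 -0.1 -0.3] open 0.416 ff 0.0
move cm tool [-0.05  0.06 -0.03]
```

```bash
python3 -m creep '[{"grip":-1,"tx":0,"ty":0,"tz":0,"spin":0},{"grip":-1,"tx":0,"ty":0,"tz":0,"spin":0},{"grip":-1,"tx":0,"ty":0,"tz":0,"spin":0},{"grip":-1,"tx":0,"ty":0,"tz":0,"spin":0},{"grip":-1,"tx":0,"ty":0,"tz":0,"spin":0}]' 10; python3 where.py '[.4535,.1885,.04]'
```

```text
clock: 3.87
tool_pos: [0.4531, 0.1879, 0.0397]
eef_rot: [-0.084, 0.996, 0.0, 0.0]
contact_force: [0.3, 0.0, -1.1]
opening: 0.198
finger_force: 10.0
t 3.8667 pos [0.4531 0.1879 0.0397] tilt [ 0.  0. -1.] xyaw -170.33 F [ 0.3  0.  -1.1] open 0.198 ff 10.0
move cm tool [-0.05  0.05 -0.03]
```

The knob is gripped (17.4 mm). Now push.

```bash
python3 -m creep '[{"grip":-1,"tx":-0.7,"ty":0,"tz":0,"spin":0},{"grip":-1,"tx":-0.7,"ty":0,"tz":0,"spin":0},{"grip":-1,"tx":-0.7,"ty":0,"tz":0,"spin":0},{"grip":-1,"tx":-0.7,"ty":0,"tz":0,"spin":0},{"grip":-1,"tx":-0.7,"ty":0,"tz":0,"spin":0},{"grip":-1,"tx":-0.7,"ty":0,"tz":0,"spin":0},{"grip":-1,"tx":-0.4,"ty":0,"tz":0,"spin":0},{"grip":-1,"tx":0,"ty":0,"tz":0,"spin":0}]'; python3 where.py '[.4531,.1879,.04]'
```

```text
clock: 4.53
tool_pos: [0.5006, 0.1953, 0.0397]
eef_rot: [-0.084, 0.997, 0.0, 0.001]
contact_force: [2.3, -1.1, -0.4]
opening: 0.202
finger_force: 10.0
t 4.5333 pos [0.5006 0.1953 0.0397] tilt [ 0.002  0.001 -1.   ] xyaw -170.41 F [ 2.3 -1.1 -0.4] open 0.202 ff 10.0
move cm tool [ 4.81  0.06 -0.04]
```

```bash
python3 -m creep '[{"grip":-1,"tx":-0.2,"ty":0,"tz":0,"spin":0},{"grip":-1,"tx":-0.2,"ty":0,"tz":0,"spin":0},{"grip":-1,"tx":-0.2,"ty":0,"tz":0,"spin":0},{"grip":-1,"tx":0,"ty":0,"tz":0,"spin":0}]'; python3 where.py '[.4531,.1879,.04]'; python3 -m creep '[{"grip":-1,"tx":-0.2,"ty":0,"tz":0,"spin":0},{"grip":-1,"tx":-0.2,"ty":0,"tz":0,"spin":0},{"grip":-1,"tx":-0.2,"ty":0,"tz":0,"spin":0},{"grip":-1,"tx":0,"ty":0,"tz":0,"spin":0}]'; python3 where.py '[.4531,.1879,.04]'
```

```text
clock: 4.87
tool_pos: [0.5046, 0.1959, 0.0397]
eef_rot: [-0.084, 0.996, -0.0, -0.0]
contact_force: [-0.7, -2.7, 2.1]
opening: 0.199
finger_force: 10.0
t 4.8667 pos [0.5046 0.1959 0.0397] tilt [-0.    -0.001 -1.   ] xyaw -170.35 F [-0.7 -2.7  2.1] open 0.199 ff 10.0
move cm tool [ 5.21  0.07 -0.03]
clock: 5.2
tool_pos: [0.5054, 0.196, 0.0394]
eef_rot: [-0.085, 0.996, -0.002, -0.004]
contact_force: [-10.9, -2.8, 9.3]
opening: 0.202
finger_force: 10.0
t 5.2 pos [0.5054 0.196  0.0394] tilt [-0.009 -0.004 -1.   ] xyaw -170.26 F [-10.9  -2.8   9.3] open 0.202 ff 10.0
move cm tool [ 5.29  0.08 -0.01]
```

The end stop is reached: 53 mm of travel, 11 N, and a knob-to-axis distance of about 111.5 mm. I open, rise, and look.

```bash
python3 -m creep '[{"grip":1,"tx":0,"ty":0,"tz":0,"spin":0},{"grip":1,"tx":0,"ty":0,"tz":0,"spin":0},{"grip":1,"tx":0,"ty":0,"tz":0,"spin":0},{"grip":1,"tx":0,"ty":0,"tz":0,"spin":0},{"grip":1,"tx":0,"ty":0,"tz":-1,"spin":0},{"grip":1,"tx":0,"ty":0,"tz":-3,"spin":0},{"grip":1,"tx":0,"ty":0,"tz":-4,"spin":0},{"grip":1,"tx":0,"ty":0,"tz":-4,"spin":0}]'
python3 -m creep '[{"grip":1,"tx":0,"ty":0,"tz":-3,"spin":0},{"grip":1,"tx":0,"ty":0,"tz":0,"spin":0},{"grip":1,"tx":0,"ty":0,"tz":0,"spin":0}]'
python3 where.py '[.6155,.215,.19]'
python3 - <<'E'
from h import *
C=cal('wrist');p,d=optics.snapshot('wrist');X=cloud(d,C);Z=X[...,2]
g=mask(p,55,90,60)&(d>0)&(Z>.112)&(Z<.13);print('wlid',rect(X[g]) if g.sum()>50 else g.sum())
p,d=optics.snapshot('top');C=cal('top');X=cloud(d,C);Z=X[...,2];cv2.imwrite('pics/t2.png',cv2.resize(p[130:330,100:300,::-1],None,fx=3,fy=3))
k=(mask(p,0,6,150)|mask(p,174,180,150))&(Z>.066)&(Z<.08);print('knob',k.sum(),X[k].mean(0) if k.sum() else 0)
E
```

```text
clock: 5.87
tool_pos: [0.5098, 0.1974, 0.1612]
eef_rot: [-0.084, 0.996, -0.0, -0.001]
contact_force: [0.8, 0.9, 0.1]
opening: 0.782
finger_force: 0.0
clock: 6.12
tool_pos: [0.5117, 0.198, 0.1921]
eef_rot: [-0.084, 0.996, 0.001, 0.002]
contact_force: [-0.4, -0.5, -0.7]
opening: 0.993
finger_force: 0.0
t 6.1167 pos [0.5117 0.198  0.1921] tilt [ 0.005  0.002 -1.   ] xyaw -170.37 F [-0.4 -0.5 -0.7] open 0.993 ff 0.0
move cm tool [-10.52  -0.06   0.26]
wlid (array([614.9, 214.6]), array([56.7, 54.9]), 9.1)
knob 22 [0.50575602 0.19192527 0.07215769]
```

View pics/t2.png

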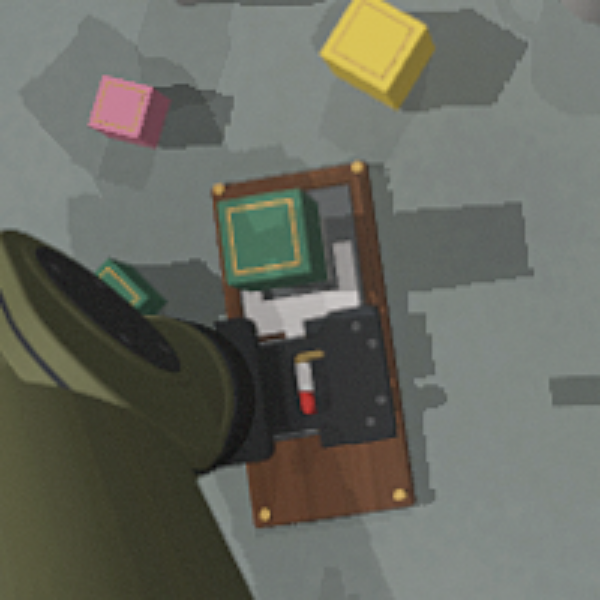

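The picture shows the fork's tines now straddling the tin body at about (300,290), with the knob moved up to (307,402). Both cameras put the lid at (0.615, 0.2145). I move over it.

```bash
python3 -m creep '[{"grip":1,"tx":-2,"ty":0,"tz":0,"spin":0},{"grip":1,"tx":-3,"ty":0,"tz":0,"spin":0},{"grip":1,"tx":-3,"ty":0,"tz":0,"spin":0},{"grip":1,"tx":-2,"ty":0,"tz":0,"spin":0},{"grip":1,"tx":-0.4,"ty":0,"tz":0,"spin":0},{"grip":1,"tx":0,"ty":0,"tz":0,"spin":0},{"grip":1,"tx":0,"ty":0,"tz":0,"spin":0}]'; python3 where.py '[.6152,.2145,.077]'
```

```text
clock: 6.8
tool_pos: [0.611, 0.2147, 0.1881]
eef_rot: [-0.085, 0.996, -0.0, -0.002]
contact_force: [0.1, 0.8, -0.0]
opening: 1.002
finger_force: 0.0
t 6.8 pos [0.611  0.2147 0.1881] tilt [-0.004 -0.001 -1.   ] xyaw -170.29 F [ 0.1  0.8 -0. ] open 1.002 ff 0.0
move cm tool [-0.45 -0.08 11.11]
```

```bash
python3 -m creep '[{"grip":1,"tx":-0.4,"ty":0,"tz":2,"spin":0},{"grip":1,"tx":0,"ty":0,"tz":2,"spin":0},{"grip":1,"tx":0,"ty":0,"tz":2,"spin":0},{"grip":1,"tx":0,"ty":0,"tz":2,"spin":0},{"grip":1,"tx":0,"ty":0,"tz":2,"spin":0},{"grip":1,"tx":0,"ty":0,"tz":1.1,"spin":0},{"grip":1,"tx":0,"ty":0,"tz":0,"spin":0},{"grip":1,"tx":0,"ty":0,"tz":0,"spin":0}]'; python3 where.py '[.6152,.2145,.077]'
```

```text
clock: 7.47
tool_pos: [0.6158, 0.2157, 0.0787]
eef_rot: [-0.085, 0.996, -0.0, -0.001]
contact_force: [0.1, 0.2, 0.1]
opening: 0.999
finger_force: 0.0
t 7.4667 pos [0.6158 0.2157 0.0787] tilt [-0.001 -0.    -1.   ] xyaw -170.29 F [0.1 0.2 0.1] open 0.999 ff 0.0
move cm tool [ 0.08 -0.1   0.17]
```

```bash
python3 -m creep '[{"grip":-1,"tx":0,"ty":-0.1,"tz":0.1,"spin":0},{"grip":-1,"tx":0,"ty":0,"tz":0,"spin":0},{"grip":-1,"tx":0,"ty":0,"tz":0,"spin":0},{"grip":-1,"tx":0,"ty":0,"tz":0,"spin":0},{"grip":-1,"tx":0,"ty":0,"tz":0,"spin":0},{"grip":-1,"tx":0,"ty":0,"tz":0,"spin":0},{"grip":-1,"tx":0,"ty":0,"tz":0,"spin":0},{"grip":-1,"tx":0,"ty":0,"tz":0,"spin":0}]' 35; python3 where.py '[.6152,.2145,.077]'
```

```text
clock: 8.13
tool_pos: [0.6174, 0.2139, 0.078]
eef_rot: [-0.084, 0.996, -0.0, 0.0]
contact_force: [-0.3, -1.5, 2.1]
opening: 0.632
finger_force: 34.9
t 8.1333 pos [0.6174 0.2139 0.078 ] tilt [ 0.001 -0.001 -1.   ] xyaw -170.37 F [-0.3 -1.5  2.1] open 0.632 ff 34.9
move cm tool [0.21 0.1  0.1 ]
```

The lid is gripped (55.6 mm). Now I draw it straight up.

```bash
python3 -m creep '[{"grip":-1,"tx":0,"ty":0,"tz":-0.3,"spin":0},{"grip":-1,"tx":0,"ty":0,"tz":-0.4,"spin":0},{"grip":-1,"tx":0,"ty":0,"tz":-0.4,"spin":0},{"grip":-1,"tx":0,"ty":0,"tz":-0.4,"spin":0},{"grip":-1,"tx":0,"ty":0,"tz":-0.4,"spin":0}]'; python3 where.py '[.617,.214,.077]'
python3 -m creep '[{"grip":-1,"tx":0,"ty":0,"tz":-0.5,"spin":0},{"grip":-1,"tx":0,"ty":0,"tz":-0.5,"spin":0},{"grip":-1,"tx":0,"ty":0,"tz":-0.5,"spin":0},{"grip":-1,"tx":0,"ty":0,"tz":-0.5,"spin":0}]'; python3 where.py '[.617,.214,.077]'
```

```text
clock: 8.55
tool_pos: [0.6152, 0.214, 0.0951]
eef_rot: [-0.084, 0.996, -0.001, -0.002]
contact_force: [1.3, -0.7, -17.7]
opening: 0.627
finger_force: 34.9
t 8.55 pos [0.6152 0.214  0.0951] tilt [-0.004 -0.002 -1.   ] xyaw -170.31 F [  1.3  -0.7 -17.7] open 0.627 ff 34.9
move cm tool [-0.18 -0.03  1.81]
clock: 8.88
tool_pos: [0.6164, 0.2144, 0.117]
eef_rot: [-0.084, 0.996, -0.0, -0.001]
contact_force: [-0.4, -0.8, -19.1]
opening: 0.637
finger_force: 34.9
t 8.8833 pos [0.6164 0.2144 0.117 ] tilt [-0.001 -0.    -1.   ] xyaw -170.33 F [ -0.4  -0.8 -19.1] open 0.637 ff 34.9
move cm tool [-0.05 -0.05  4.  ]
```

```bash
python3 -m creep '[{"grip":-1,"tx":0,"ty":0,"tz":-0.5,"spin":0},{"grip":-1,"tx":0,"ty":0,"tz":-0.5,"spin":0},{"grip":-1,"tx":0,"ty":0,"tz":-0.5,"spin":0},{"grip":-1,"tx":0,"ty":0,"tz":-0.5,"spin":0},{"grip":-1,"tx":0,"ty":0,"tz":-1,"spin":0},{"grip":-1,"tx":0,"ty":0,"tz":-1.5,"spin":0},{"grip":-1,"tx":0,"ty":0,"tz":-1.5,"spin":0},{"grip":-1,"tx":0,"ty":0,"tz":0,"spin":0}]'; python3 where.py '[.617,.214,.077]'
python3 -m creep '[{"grip":-1,"tx":0,"ty":0,"tz":-1.5,"spin":0},{"grip":-1,"tx":0,"ty":0,"tz":-1.5,"spin":0},{"grip":-1,"tx":0,"ty":0,"tz":0,"spin":0},{"grip":-1,"tx":0,"ty":0,"tz":0,"spin":0}]'; python3 where.py '[.6185,-.2256,.2]'
python3 - <<'E'
from h import *
p,d=optics.snapshot('side');cv2.imwrite('pics/s3.png',cv2.resize(p[60:240,150:390,::-1],None,fx=3,fy=3))
S=cal('side');X=cloud(d,S);g=mask(p,55,90,60)&(d>0)&(abs(X[...,0]-.6)<.06)&(abs(X[...,1]-.21)<.06);print(np.percentile(X[g][:,2],[1,5,50,95,99]),g.sum())
v,u=np.nonzero(mask(p,55,90,60));print(v.min(),v.max())
E
```

```text
clock: 9.55
tool_pos: [0.6199, 0.2166, 0.1818]
eef_rot: [-0.084, 0.996, 0.002, 0.004]
contact_force: [0.7, -0.2, -0.2]
opening: 0.635
finger_force: 34.9
t 9.55 pos [0.6199 0.2166 0.1818] tilt [ 0.008  0.005 -1.   ] xyaw -170.35 F [ 0.7 -0.2 -0.2] open 0.635 ff 34.9
move cm tool [ 0.42 -0.24 10.48]
clock: 9.88
tool_pos: [0.6177, 0.2152, 0.2076]
eef_rot: [-0.084, 0.996, 0.001, 0.001]
contact_force: [-0.7, -0.4, -1.3]
opening: 0.634
finger_force: 34.9
t 9.8833 pos [0.6177 0.2152 0.2076] tilt [ 0.003  0.001 -1.   ] xyaw -170.33 F [-0.7 -0.4 -1.3] open 0.634 ff 34.9
move cm tool [  7.32 -43.47   0.7 ]
[0.1928213  0.19575964 0.22559885 0.25176454 0.27972922] 529
89 153
```

View pics/s3.png

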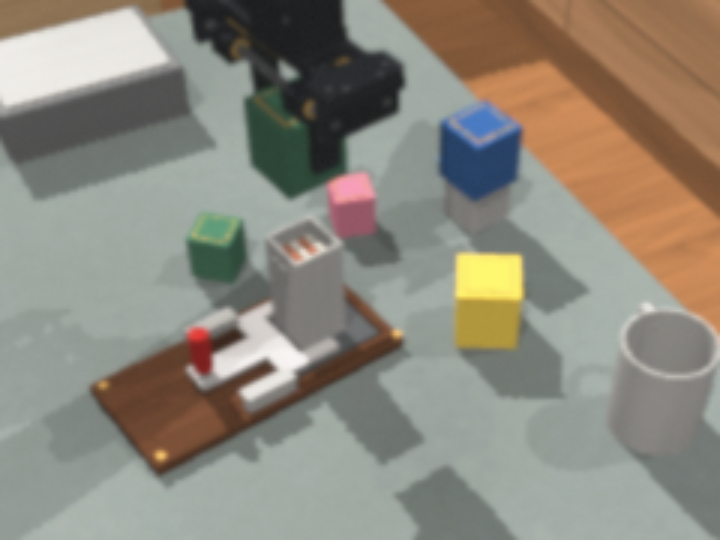

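The lid is off, held in the gripper above the tin. The base stands in its holder at (305,290) in the crop with the bolt home, and the knob at (200,350). I carry it to the board.

```bash
python3 -m creep '[{"grip":-1,"tx":0.2,"ty":-1,"tz":0,"spin":0},{"grip":-1,"tx":0.4,"ty":-2.5,"tz":0,"spin":0},{"grip":-1,"tx":0.5,"ty":-3,"tz":0,"spin":0},{"grip":-1,"tx":0.5,"ty":-3,"tz":0,"spin":0},{"grip":-1,"tx":0.5,"ty":-3,"tz":0,"spin":0},{"grip":-1,"tx":0.5,"ty":-3,"tz":0,"spin":0},{"grip":-1,"tx":0.5,"ty":-3,"tz":0,"spin":0},{"grip":-1,"tx":0.5,"ty":-3,"tz":0,"spin":0}]'
python3 -m creep '[{"grip":-1,"tx":0.5,"ty":-3,"tz":0,"spin":0},{"grip":-1,"tx":0.5,"ty":-3,"tz":0,"spin":0},{"grip":-1,"tx":0.5,"ty":-3,"tz":0,"spin":0},{"grip":-1,"tx":0.5,"ty":-3,"tz":0,"spin":0},{"grip":-1,"tx":0.5,"ty":-3,"tz":0,"spin":0},{"grip":-1,"tx":0.5,"ty":-3,"tz":0,"spin":0},{"grip":-1,"tx":0.3,"ty":-2,"tz":0,"spin":0},{"grip":-1,"tx":0,"ty":0,"tz":0,"spin":0}]'
python3 -m creep '[{"grip":-1,"tx":0,"ty":0,"tz":0,"spin":0},{"grip":-1,"tx":0,"ty":0,"tz":0,"spin":0}]'; python3 where.py '[.620,-.2255,.06]'
```

```text
clock: 10.6
tool_pos: [0.6166, -0.006, 0.2056]
eef_rot: [-0.084, 0.996, -0.0, -0.001]
contact_force: [0.1, -0.1, -1.3]
opening: 0.631
finger_force: 34.9
clock: 11.27
tool_pos: [0.6164, -0.2147, 0.2049]
eef_rot: [-0.08, 0.997, -0.002, -0.002]
contact_force: [0.3, -1.1, -1.3]
opening: 0.636
finger_force: 34.9
clock: 11.43
tool_pos: [0.6181, -0.205, 0.206]
eef_rot: [-0.085, 0.996, 0.001, -0.001]
contact_force: [0.6, -0.1, 0.6]
opening: 0.636
finger_force: 34.9
t 11.4333 pos [ 0.6181 -0.205   0.206 ] tilt [-0.001  0.002 -1.   ] xyaw -170.29 F [ 0.6 -0.1  0.6] open 0.636 ff 34.9
move cm tool [ 0.15 -2.08 14.59]
```

```bash
python3 -m creep '[{"grip":-1,"tx":0.15,"ty":-1.1,"tz":1,"spin":0},{"grip":-1,"tx":0,"ty":-0.9,"tz":2.5,"spin":0},{"grip":-1,"tx":0,"ty":0,"tz":3,"spin":0},{"grip":-1,"tx":0,"ty":0,"tz":3,"spin":0},{"grip":-1,"tx":0,"ty":0,"tz":3,"spin":0},{"grip":-1,"tx":0,"ty":0,"tz":1.5,"spin":0},{"grip":-1,"tx":0,"ty":0,"tz":0,"spin":0},{"grip":-1,"tx":0,"ty":0,"tz":0,"spin":0}]'; python3 where.py '[.620,-.2255,.04]'
python3 - <<'E'
from h import *
p,d=optics.snapshot('side');S=cal('side');X=cloud(d,S);g=mask(p,55,90,60)&(d>0)&(X[...,1]<-.1);print('lid bottom z',np.percentile(X[g][:,2],[0.5,2,5,50]),g.sum())
E
```

```text
clock: 12.1
tool_pos: [0.6201, -0.2251, 0.0656]
eef_rot: [-0.085, 0.996, 0.001, -0.001]
contact_force: [-0.1, 0.1, -0.6]
opening: 0.631
finger_force: 34.9
t 12.1 pos [ 0.6201 -0.2251  0.0656] tilt [-0.002  0.001 -1.   ] xyaw -170.25 F [-0.1  0.1 -0.6] open 0.631 ff 34.9
move cm tool [ 0.01 -0.04  2.56]
lid bottom z [0.05129139 0.0548699  0.05767966 0.09654172] 595
```

```bash
python3 -m creep '[{"grip":-1,"tx":0,"ty":0,"tz":0.6,"spin":0},{"grip":-1,"tx":0,"ty":0,"tz":0.6,"spin":0},{"grip":-1,"tx":0,"ty":0,"tz":0.5,"spin":0},{"grip":-1,"tx":0,"ty":0,"tz":0.3,"spin":0},{"grip":-1,"tx":0,"ty":0,"tz":0.2,"spin":0},{"grip":-1,"tx":0,"ty":0,"tz":0,"spin":0},{"grip":-1,"tx":0,"ty":0,"tz":0,"spin":0}]'; python3 where.py '[.620,-.2255,.04]'
python3 -m creep '[{"grip":-1,"tx":0,"ty":0,"tz":0.15,"spin":0},{"grip":-1,"tx":0,"ty":0,"tz":0.15,"spin":0},{"grip":-1,"tx":0,"ty":0,"tz":0.1,"spin":0},{"grip":-1,"tx":0,"ty":0,"tz":0,"spin":0}]'; python3 where.py '[.620,-.2255,.04]'
```

```text
clock: 12.73
tool_pos: [0.6205, -0.226, 0.0447]
eef_rot: [-0.084, 0.996, 0.0, 0.0]
contact_force: [-0.4, 0.4, -0.5]
opening: 0.636
finger_force: 34.9
t 12.7333 pos [ 0.6205 -0.226   0.0447] tilt [ 0.  0. -1.] xyaw -170.34 F [-0.4  0.4 -0.5] open 0.636 ff 34.9
move cm tool [0.04 0.06 0.47]
clock: 13.07
tool_pos: [0.6204, -0.226, 0.0405]
eef_rot: [-0.084, 0.996, 0.0, -0.0]
contact_force: [-0.4, -0.2, -0.8]
opening: 0.634
finger_force: 34.9
t 13.0667 pos [ 0.6204 -0.226   0.0405] tilt [-0.  0. -1.] xyaw -170.33 F [-0.4 -0.2 -0.8] open 0.634 ff 34.9
move cm tool [0.03 0.05 0.05]
```

```bash
python3 -m creep '[{"grip":-1,"tx":0,"ty":0,"tz":0.1,"spin":0},{"grip":-1,"tx":0,"ty":0,"tz":0.1,"spin":0},{"grip":-1,"tx":0,"ty":0,"tz":0,"spin":0}]'; python3 where.py '[.620,-.2255,.04]'
python3 -m creep '[{"grip":-1,"tx":0,"ty":0,"tz":0.1,"spin":0},{"grip":-1,"tx":0,"ty":0,"tz":0,"spin":0}]'; python3 where.py '[.620,-.2255,.04]'
```

```text
clock: 13.32
tool_pos: [0.6204, -0.226, 0.0385]
eef_rot: [-0.084, 0.996, 0.0, -0.0]
contact_force: [-1.5, -0.1, -0.9]
opening: 0.635
finger_force: 34.9
t 13.3167 pos [ 0.6204 -0.226   0.0385] tilt [-0.  0. -1.] xyaw -170.33 F [-1.5 -0.1 -0.9] open 0.635 ff 34.9
move cm tool [ 0.03  0.05 -0.15]
clock: 13.48
tool_pos: [0.6206, -0.226, 0.0381]
eef_rot: [-0.084, 0.996, -0.0, 0.0]
contact_force: [-1.1, 1.1, 2.2]
opening: 0.633
finger_force: 34.9
t 13.4833 pos [ 0.6206 -0.226   0.0381] tilt [ 0. -0. -1.] xyaw -170.33 F [-1.1  1.1  2.2] open 0.633 ff 34.9
move cm tool [ 0.05  0.06 -0.19]
```

Contact came at the height expected. I release and rise.

```bash
python3 -m creep '[{"grip":-0.0,"tx":0,"ty":0,"tz":0,"spin":0}]' 3 ; python3 -m creep '[{"grip":1,"tx":0,"ty":0,"tz":0,"spin":0},{"grip":1,"tx":0,"ty":0,"tz":0,"spin":0},{"grip":1,"tx":0,"ty":0,"tz":0,"spin":0},{"grip":1,"tx":0,"ty":0,"tz":0,"spin":0},{"grip":1,"tx":0,"ty":0,"tz":0,"spin":0}]'; python3 where.py '[.620,-.2255,.2]'
```

```text
clock: 13.57
tool_pos: [0.6206, -0.226, 0.038]
eef_rot: [-0.084, 0.996, -0.0, 0.0]
contact_force: [-1.4, -0.5, 1.4]
opening: 0.639
finger_force: 3.0
clock: 13.98
tool_pos: [0.6205, -0.226, 0.0376]
eef_rot: [-0.084, 0.996, 0.0, 0.0]
contact_force: [-0.1, 0.7, 0.6]
opening: 0.985
finger_force: 0.0
t 13.9833 pos [ 0.6205 -0.226   0.0376] tilt [ 0.  0. -1.] xyaw -170.33 F [-0.1  0.7  0.6] open 0.985 ff 0.0
move cm tool [  0.04   0.06 -16.24]
```

```bash
python3 -m creep '[{"grip":1,"tx":0,"ty":0,"tz":-1,"spin":0},{"grip":1,"tx":0,"ty":0,"tz":-2,"spin":0},{"grip":1,"tx":0,"ty":0,"tz":-3,"spin":0},{"grip":1,"tx":0,"ty":0,"tz":-3,"spin":0},{"grip":1,"tx":0,"ty":0,"tz":-3,"spin":0},{"grip":1,"tx":0,"ty":0,"tz":-3,"spin":0},{"grip":1,"tx":3,"ty":0,"tz":-3,"spin":0},{"grip":1,"tx":3,"ty":0,"tz":0,"spin":0}]'
python3 -m creep '[{"grip":1,"tx":3,"ty":0,"tz":0,"spin":0},{"grip":1,"tx":3,"ty":0,"tz":0,"spin":0},{"grip":1,"tx":3,"ty":0,"tz":0,"spin":0},{"grip":1,"tx":0,"ty":0,"tz":0,"spin":0},{"grip":1,"tx":0,"ty":0,"tz":0,"spin":0},{"grip":1,"tx":0,"ty":0,"tz":0,"spin":0}]'
python3 - <<'E'
from h import *
p,d=optics.snapshot('top');cv2.imwrite('pics/t4.png',p[:,:,::-1]);C=cal('top');X=cloud(d,C);Z=X[...,2]
g=mask(p,55,90,60)&(d>0)&(X[...,1]<-.1);z=np.percentile(Z[g],90);print('lid',z,rect(X[g&(Z>z-.008)]))
k=(mask(p,0,6,150)|mask(p,174,180,150))&(Z>.066)&(Z<.08);print('knob',X[k].mean(0))
b=(d>0)&(abs(X[...,0]-.615)<.05)&(abs(X[...,1]-.214)<.05)&(Z>.108);print('base top',rect(X[b]),np.median(Z[b]))
E
```

```text
clock: 14.65
tool_pos: [0.5664, -0.2354, 0.2238]
eef_rot: [-0.085, 0.996, -0.002, 0.006]
contact_force: [0.3, -0.1, -0.5]
opening: 0.998
finger_force: 0.0
clock: 15.15
tool_pos: [0.4743, -0.2511, 0.218]
eef_rot: [-0.084, 0.996, -0.0, 0.001]
contact_force: [0.5, 0.5, -0.2]
opening: 1.002
finger_force: 0.0
lid 0.08288828666276815 (array([ 618. , -224.8]), array([54.2, 56.1]), 8.8)
knob [0.50527633 0.1957942  0.07242152]
base top (array([613.9, 214.1]), array([49.4, 46.1]), 9.2) 0.11697730986163435
```

View pics/t4.png

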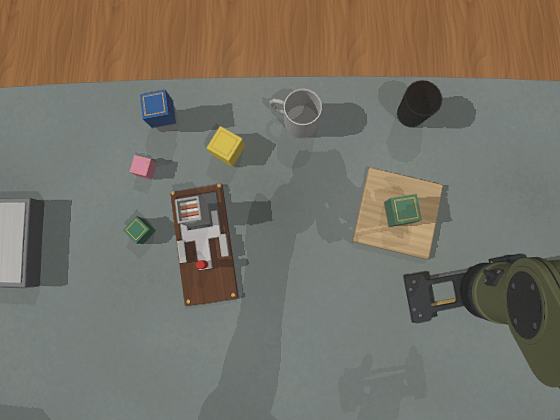

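The lid is upright mid-board at (403,210), within 1 mm of the centre. The base stands in its holder at (190,208), and the bolt is home with the knob at (201,265). The robot is clear, so I hand in.

```bash
python3 -c "
from plant import workorder;print(workorder.finish_job())"
```

```text
the job is handed in; nothing more can be done
None
```

The bolt is fully home, the green tin's lid is off and set down right way up within about 1 mm of the board's centre, and the base still stands in its holder; I handed the job in shortly after 15 s on the robot clock.

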